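# Run down the loose wing nut on the roaster cover

### The arm

A 6-joint arm with a two-finger parallel gripper is mounted at the origin on the work surface. World frame = base frame: x ahead of the robot, y to its left, z up, the work surface at z = 0. Lengths are in mm, angles in rad, forces in N, time in s.
With the tool pointing down it reaches from about 350 to 1000 mm from the base axis. Payload 7.1 kg.
Tool frame: the origin (TCP) lies at the very end of the fingers, on their centre line; the grasp point (between the pads) lies 19 mm behind it; z points along the fingers, x is the direction in which the jaws open and shut, and the axes are right-handed (so a half turn about z gives the same grasp; the last joint's range is limited). The gripper opens to 85 mm and grips with 20 to 120 N. Pads are 22 mm wide; open, the fingers measure 114 mm over their backs; the gripper's body (76 mm by 85 mm) begins 54 mm behind the grasp point. The pads swing forward as they close: fully open they stand 13 mm farther back than shut.
Start: joints at [-1.315, 0.423, 1.63, -0, 1.089, -0.019], TCP at [169.615, -601.528, 231.319] pointing down, gripper open.
Joint ranges: [-3, 3], [-0.9, 2.11], [0.09, 2.58], [-1.31, 4.45], [0.11, 2.69], [-2.54, 2.54]. Speed limits (rad/s): [2.39, 2.39, 3.01, 3.14, 3.14, 3.14].

### API

Orientations are given as a rotation vector (axis times angle).
In Python, from bench import * gives the robot as it stands. Calls block until the motion is done:
- movep(position, orientation): joint-space move of the TCP to a pose.
- move_straight(position, ori=None, speed=150, force_limit=None): straight line of the TCP; ori=None keeps the orientation; speed is the mean speed in mm/s. With force_limit (N) it stops when the force on the tool has changed by that much, and returns True; else False.
- goto_joints(angles): joint-space move.
- command_gripper(opening, grip_force=None): opening from 0.0 (shut) to 1.0 (fully open); grip_force is the grip in N (None keeps the last); returns when the fingers have stopped.
- pause(seconds).
- ik(position, orientation): joint angles nearest the present ones, or None.
- get_state(): the state.
- camera(name): name is "scene" or "top" or "wrist"; returns the picture (420x560x3 uint8, red, green, blue); there is no depth.
- calibration(name): a dict with "vertical_fov" (degrees; the focal length in pixels is half the picture's height over the tangent of half this angle, whatever the lens; pixels are square), "cx", "cy" (the principal point, pixels), "k1" (the pictures are not rectified: a ray, as slopes to the right and down, at radius r is drawn at 1 + k1 r^2 times it, then the intrinsics apply), "origin" and "attitude" of the camera in the world. Camera axes: x right, y up, looking along -z (the intrinsics and any distortion apply to the point x, -y, -z); pixel columns grow to the right and rows downward; lengths in mm; the calibration is good to about 2 mm. A picture is of the moment at which its call begins: read the wrist's pose just before it. calibration takes no time and is no camera call; for the wrist camera it gives the pose at the moment of the call.
A pose or a line that the arm cannot do raises MotionError and nothing moves.
- job_done(): hands the job in, once; it reports no verdict.
The state is a dict: "clock": time; "qpos": joint angles; "qvel": joint speeds; "joint_efforts": joint torques, N m; "eef_pos": TCP position; "tcp_rot": TCP orientation; "wrist_force": force on the tool from outside, world axes, zero at the start; "ft_torque": the same for the moment, N m; "finger_gap": opening from 0.0 (shut) to 1.0 (fully open).
Only numpy, scipy, OpenCV 4.12 (cv2) and the standard library are available. Lean on these libraries where they do the work, as an engineer would, in place of code of your own. Each camera call takes 0.05 s, during which the arm holds its last target.

### The job

The wing nut that clamps the round cover on top of the electric roaster has worked loose. Without pinching it, push its wings round with a fingertip, clockwise seen from above and stroke after stroke, until it comes up snug against its stop, then take the hand away. Push lightly, and leave everything else alone: the toggle switch stays off, the round knurled knob stays as set, and the mugs, jar, scoop, trivet and cork are not moved or lifted.

Things in the scene. Friction and masses are not known exactly. Their poses are not given: they have to be found in the camera images.
- roaster: Compact white electric roaster, fixed. Body 260 (x) by 240 (y) by 152 mm high, console step at the front (-x), 55 deep, 72 high. Origin: centre of the body's underside, on the counter; z up, x to the back, y to its left. On top a round dark steel cover, flat out to 78 mm at height 170; the stud with the wing nut, 10 mm across, top at 206, stands at its centre (x = y = 0).
- stack (a point): Centre of the top of the short round exhaust stack on the cover, fixed, 64 mm to the roaster's left (+y) of the wing nut's axis, at height 212 (42 above the cover). The stack is 36 mm across with a rim 44 mm across: a finger can hardly pass between it and the wings, but the other sides of the nut are free.
- wingnut (a joint): Turn of the wing nut in rad, growing clockwise from above (tightening). Snug at 3 pi = 9.42, where it stops; pushed on, the wings give about 0.8 rad per N m and spring back. Starts at 1.9 to 4.4, so 0.8 to 1.2 turns remain. Friction about 0.025 N m, does not coast, sinks 4 mm per turn. When snug the wings lie along the roaster's x axis (front to back).
- wings (a point): Point on the nut's axis; x lies along the wings, z up. Plain steel nut, 72 mm over its two upright wings, each 5 thick; hub 22 across. It is 20 mm above the nut's foot, mid-height of the wings' outer parts, which (19 to 36 mm from the axis) reach 8 mm below to 10 above it; inner parts slope to the hub. Snug: 22.5 mm above the cover; loose: up to 5 more. Between the wings all is free down to the cover.
- toggle (a joint): Red toggle switch on the front console, reads 0 when off (leaning to the front) and 0.9 when on. Leave it off.
- vent_mark (a point): Outer end of the white mark on top of the round black knurled knob (35 mm across, 22 high), 15 mm from the knob's axis, which stands at the left front corner of the roaster's top (x -100, y 90 mm of the roaster's frame). Leave it.
- mug_a: White enamel mug, 82 mm across, 80 high, stands by the roaster's left side. Origin: centre of the underside.
- mug_b: White enamel mug, the same, by the roaster's right side. Origin: centre of the underside.
- jar: Glass storage jar, 90 mm across, 150 high, left of the roaster. Origin: centre of the underside.
- scoop: Steel measuring scoop, cup 48 mm across, 30 high, with a flat handle 105 mm out along its -x; right of the roaster. Origin: centre of the cup's underside.
- trivet: Folding aluminium trivet, half folded: a narrow flat cross of two 160 mm bars, 19 high, right of the roaster beyond the mug. Origin: its centre, on the counter.
- cork: Cork stopper, 38 mm across, 26 high, standing on the right rear corner of the roaster's top. Origin: centre of the underside.

How it is judged:
By the outcome, as a careful person would: the job done as asked, in the order asked, and still so for the second after the job is handed in, with the robot touching nothing.
It also fails if it takes over 56 s, if anything falls off the work surface, if the arm or the gripper's body presses on something with over 40 N, if the wrist force passes 120 N, or if a joint passes its speed limit or range.

## Working session

There is one attempt and no reset: what is moved stays moved. The work goes in short steps, each a Python script; the robot and the scene stay as the last script left them, time stands still between calls to the robot, and variables do not carry over. Pictures are saved under pics/ and viewed, and the job is handed in when it is done.

```bash
mkdir -p pics
python3 - <<'E'
from bench import *
import cv2
for n in ["scene","top","wrist"]:
    c=calibration(n); print(n,c)
    cv2.imwrite(f"pics/{n}0.png",camera(n)[:,:,::-1])
s=get_state(); print(s)
E
ls
```

```text
scene {'vertical_fov': 54.1316305522913, 'cx': 274.7904872061082, 'cy': 214.18505115695947, 'k1': -0.012792672240844714, 'origin': array([ 956.23572801, -670.22273646,  758.31825433]), 'attitude': array([0.89554566, 0.22264319, 0.49479764])}
top {'vertical_fov': 43.70620626607148, 'cx': 278.68892623500005, 'cy': 199.91979365232459, 'k1': -0.01998044434846098, 'origin': array([ 360.66643193,   13.9073808 , 1247.92383301]), 'attitude': array([ 0.13098614, -0.13495133, -1.55521499])}
wrist {'vertical_fov': 59.71993616806367, 'cx': 285.61795706332407, 'cy': 208.8728192959496, 'k1': -0.017643458399456486, 'origin': array([ 243.8769641 , -579.95444834,  373.04020432]), 'attitude': array([-0.26242529,  0.20101337, -1.28385673])}
{'clock': 0.15, 'qpos': array([-1.31494840e+00,  4.23694102e-01,  1.63051759e+00, -3.54807390e-05,
        1.08862050e+00, -1.90130119e-02]), 'qvel': array([ 0.00087377, -0.00471376, -0.00209718,  0.00022857,  0.00058726,
       -0.00023869]), 'joint_efforts': array([-9.85324368e-05, -5.57768440e+01, -2.82018292e+01, -3.43169700e-05,
        4.83254174e-03, -3.19080698e-05]), 'eef_pos': array([ 169.53012274, -601.11324028,  230.70505411]), 'tcp_rot': array([-2.50425339e+00,  1.89569373e+00,  1.55995119e-03]), 'wrist_force': array([-0.6862022 ,  0.75218128,  0.27089917]), 'ft_torque': array([0.00533111, 0.01464186, 0.04471434]), 'finger_gap': 1.000459562098912}
pics
```

View pics/top0.png

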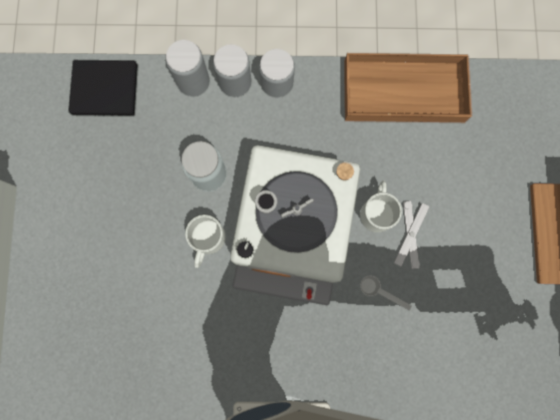

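View pics/scene0.png

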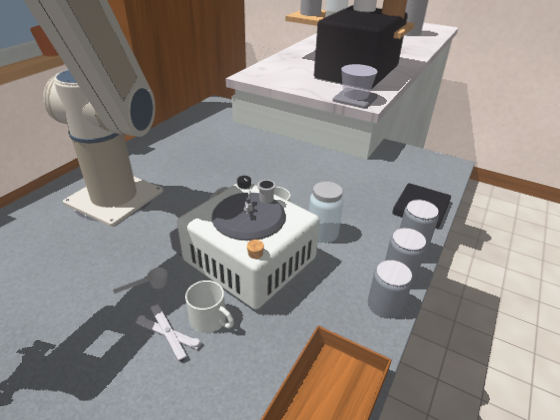

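View pics/wrist0.png

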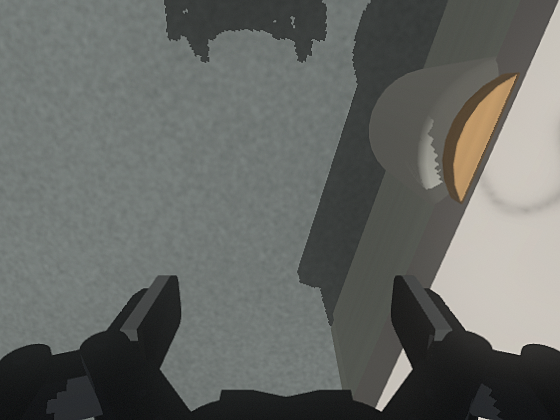

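```bash
cat > h.py <<'E'
import numpy as np, cv2
from scipy.spatial.transform import Rotation as R
def f_of(c): return 210/np.tan(np.radians(c['vertical_fov'])/2)
def ray(c,u,v):
    f=f_of(c); K=np.array([[f,0,c['cx']],[0,f,c['cy']],[0,0,1]])
    p=cv2.undistortPoints(np.array([[[u,v]]],float),K,np.array([c['k1'],0,0,0.]))[0,0]
    d=R.from_rotvec(c['attitude']).apply([p[0],-p[1],-1]); return np.array(c['origin']),d
def onplane(c,u,v,z):
    o,d=ray(c,u,v); return o+d*(z-o[2])/d[2]
def proj(c,P):
    f=f_of(c); q=R.from_rotvec(c['attitude']).inv().apply(np.atleast_2d(P)-c['origin'])
    x=q[:,0]/-q[:,2]; y=-q[:,1]/-q[:,2]; s=1+c['k1']*(x*x+y*y)
    return np.c_[c['cx']+f*x*s, c['cy']+f*y*s]
E
python3 - <<'E'
from h import *
im=cv2.imread('pics/top0.png')[130:310,210:390]
cv2.imwrite('pics/top0c.png',cv2.resize(im,None,fx=3.3,fy=3.3,interpolation=cv2.INTER_CUBIC))
im=cv2.imread('pics/scene0.png')[160:300,170:330]
cv2.imwrite('pics/scene0c.png',cv2.resize(im,None,fx=4,fy=4,interpolation=cv2.INTER_CUBIC))
E
```

```text
(no output)
```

View pics/top0c.png

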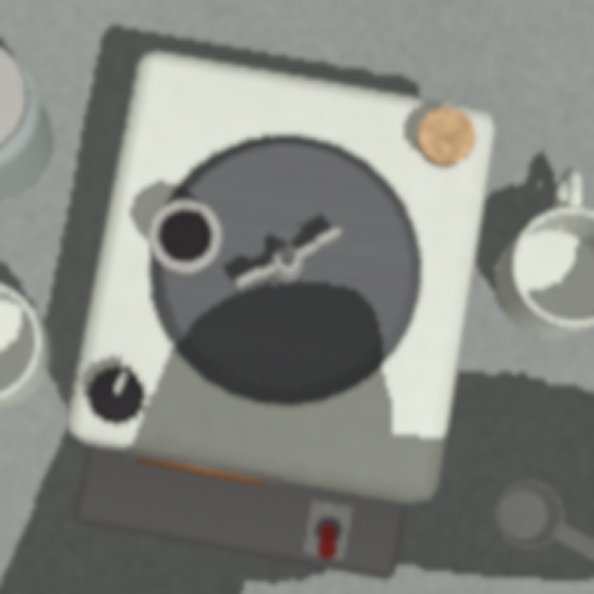

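View pics/scene0c.png

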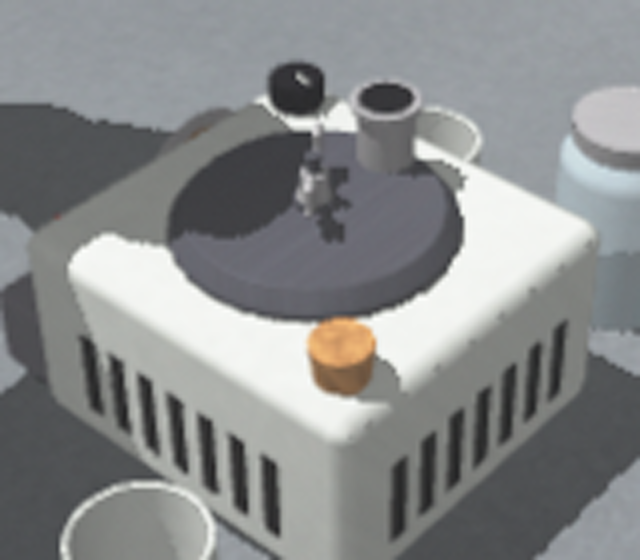

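Run:
```python
from bench import *
from h import *
c=calibration("top"); s=calibration("scene")
T=lambda u,v:(210+(u+.5)/3.3-.5,130+(v+.5)/3.3-.5)
im=cv2.imread('pics/top0.png')
g=im.astype(int).sum(2)/3
P={}
for n,(u,v,z) in dict(cover=(285,270,170),stud=(287,261,206),w1=(236,285,205),w2=(341,231,205),stack=(184,235,212),knob=(117,393,174),cork=(446,135,178),c1=(145,55,152),c2=(492,115,152),c3=(430,500,152),c4=(75,437,152)).items():
    P[n]=onplane(c,*T(u,v),z); print(n,P[n].round(1),)
d=P['stack']-P['stud']; print('stack dist',np.hypot(*d[:2]),'yaw',np.arctan2(d[1],d[0])-np.pi/2)
d=P['knob']-P['stud']; print('knob dist',np.hypot(*d[:2]),134.5,'yaw',np.arctan2(d[1],d[0])-np.arctan2(90,-100))
d=P['w2']-P['w1'];print(np.hypot(*d[:2]),np.arctan2(d[1],d[0]),(P['w1']+P['w2'])/2)
S=lambda p:(np.array(p)-[170,160])*4
for n in P: print(n,S(proj(s,P[n])[0]).round(0))
```

```text
cover [521.3 -24.1 170. ]
stud [521.5 -24.  206. ]
w1 [506.5   6.9 205. ]
w2 [540.6 -57.  205. ]
stack [535.8  38.9 212. ]
knob [442.3  79.9 174. ]
cork [ 607.9 -125.6  178. ]
c1 [665.3  67.8 152. ]
c2 [ 627.7 -159.1  152. ]
c3 [ 379.2 -116.6  152. ]
c4 [416.  107.1 152. ]
stack dist 64.54394878425205 yaw -0.22388496015084258
knob dist 130.62831002984072 134.5 yaw -0.18674043522674166
72.50852637618858 -1.0806440900601062 [523.57940547 -25.06198368 205.        ]
cover [311. 198.]
stud [310. 149.]
w1 [317. 117.]
w2 [307. 190.]
stack [387.  96.]
knob [296.  74.]
cork [344. 337.]
c1 [595. 219.]
c2 [342. 425.]
c3 [ 26. 228.]
c4 [287.  71.]
```

```bash
cat >> h.py <<'E'
AX=np.array([521.5,-24.0])
def ori(phi,flip=0): # tool y radial at wing angle phi, x tangential
    return (R.from_euler('z',phi+np.pi/2+flip*np.pi)*R.from_euler('x',np.pi)).as_rotvec()
def pos(phi,z,r=29,d=17.0):
    e=np.array([np.cos(phi),np.sin(phi)]); t=np.array([-e[1],e[0]])
    return np.r_[AX+r*e+d*t,z]
E
python3 - <<'E'
from bench import *
from h import *
for flip in (0,1):
  for phi in np.linspace(-.4,-4,8):
    q=ik(pos(phi,178),ori(phi,flip)); print(flip,round(phi,2),None if q is None else np.round(q,2))
command_gripper(0.0,20)
st=get_state(); print(st['clock'],st['eef_pos'],st['wrist_force'],st['finger_gap'])
E
```

```text
0 -0.4 [-0.06  0.39  1.83  0.    0.92 -1.23]
0 -0.91 [-0.09  0.39  1.83 -0.    0.92 -0.74]
0 -1.43 [-0.11  0.38  1.85 -0.    0.92 -0.26]
0 -1.94 [-0.13  0.36  1.88 -0.    0.9   0.24]
0 -2.46 [-0.13  0.33  1.92  0.    0.89  0.75]
0 -2.97 [-0.12  0.31  1.95 -0.    0.88  1.28]
0 -3.49 [-0.09  0.3   1.97  0.    0.87  1.83]
0 -4.0 [-0.05  0.3   1.97  0.    0.87  2.38]
1 -0.4 [-0.06  0.39  1.83 -0.    0.92  1.91]
1 -0.91 [-0.09  0.39  1.83  0.    0.92  2.4 ]
1 -1.43 None
1 -1.94 None
1 -2.46 [-0.13  0.33  1.92  0.    0.89 -2.39]
1 -2.97 [-0.12  0.31  1.95 -0.    0.88 -1.86]
1 -3.49 [-0.09  0.3   1.97 -0.    0.87 -1.31]
1 -4.0 [-0.05  0.3   1.97 -0.    0.87 -0.76]
0.9167 [ 169.62223276 -601.5424596   231.36483632] [-0.25983091 -0.20130941  0.38072174] 0.0020839675717982333
```

Run:
```python
from bench import *
from h import *
move_straight([169.6,-601.5,330],speed=200)
phi=-1.08
movep(pos(phi,300,d=24),ori(phi))
pause(.3)
for i in range(4):
    st=get_state(); print(round(st['clock'],2),st['eef_pos'].round(1),st['wrist_force'].round(2),st['ft_torque'].round(3)); pause(.1)
c=calibration("wrist"); print(c)
np.save('pics/w1c.npy',c,allow_pickle=True)
cv2.imwrite("pics/w1.png",camera("wrist")[:,:,::-1])
np.save('pics/t1c.npy',calibration("top"),allow_pickle=True)
cv2.imwrite("pics/s1.png",camera("scene")[:,:,::-1])
```

```text
4.29 [556.3 -38.6 300. ] [-0.08 -0.29  0.04] [0.006 0.017 0.023]
4.39 [556.3 -38.4 300. ] [ 0.53 -0.2  -0.52] [ 0.038 -0.047  0.052]
4.49 [556.3 -38.3 300. ] [-0.27 -0.31 -0.03] [-0.01  -0.01  -0.026]
4.59 [556.4 -38.3 300. ] [-0.28  0.53  0.73] [0.055 0.007 0.009]
{'vertical_fov': 59.71993616806367, 'cx': 285.61795706332407, 'cy': 208.8728192959496, 'k1': -0.017643458399456486, 'origin': array([519.33611655,  30.4753402 , 442.425469  ]), 'attitude': array([-0.30144376, -0.07586222,  0.48788394])}
```

View pics/w1.png

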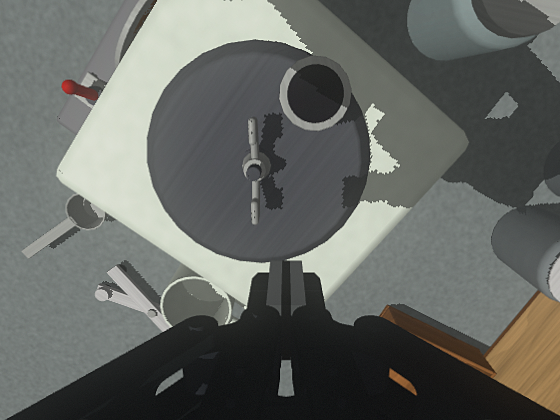

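View pics/s1.png

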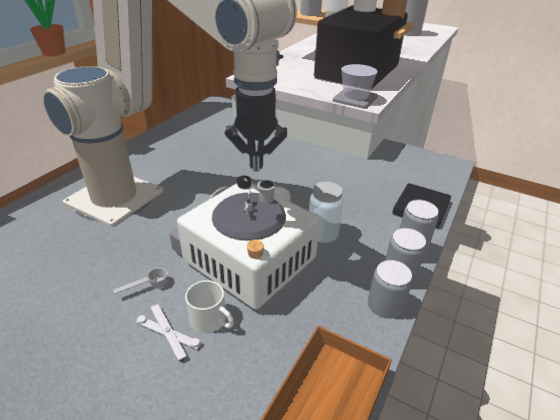

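Run:
```python
from h import *
c=np.load('pics/w1c.npy',allow_pickle=True).item()
im=cv2.imread('pics/w1.png'); cv2.imwrite('pics/w1a.png',cv2.resize(im[80:250,140:390],None,fx=3.1,fy=3.1,interpolation=cv2.INTER_CUBIC))
cv2.imwrite('pics/w1b.png',cv2.resize(im[240:330,230:350],None,fx=5,fy=5,interpolation=cv2.INTER_CUBIC))
g=im.astype(int); 
# dark cover: ellipse from 3-point edge
pts=[(147,153),(255,261),(200,55),(163,215)]
for u,v in pts: print('rim',onplane(c,u,v,170).round(1))
P={n:onplane(c,u,v,z) for n,(u,v,z) in dict(stud=(255,171,206),w1=(252,119,205),w2=(255,223,205),stack=(316.5,93,212)).items()}
for n in P: print(n,P[n].round(1))
d=P['stack']-P['stud'];print(np.hypot(*d[:2]),np.arctan2(d[1],d[0])-np.pi/2)
d=P['w2']-P['w1'];print(np.hypot(*d[:2]),np.arctan2(d[1],d[0]),(P['w1']+P['w2'])/2)
```

```text
rim [448.3 -56.1 170. ]
rim [559.3 -97.1 170. ]
rim [455.3  24.7 170. ]
rim [477.6 -95.9 170. ]
stud [524.8 -22.2 206. ]
w1 [508.1   6.5 205. ]
w2 [541.2 -55.  205. ]
stack [535.8  39.2 212. ]
62.38903770370141 -0.17700756818011132
69.86376473971661 -1.0768681172515975 [524.66749905 -24.2452563  205.        ]
```

View pics/w1a.png

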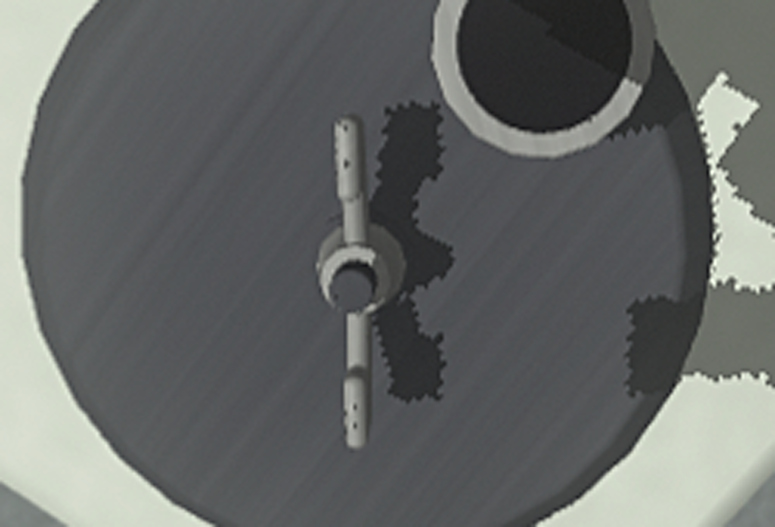

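View pics/w1b.png

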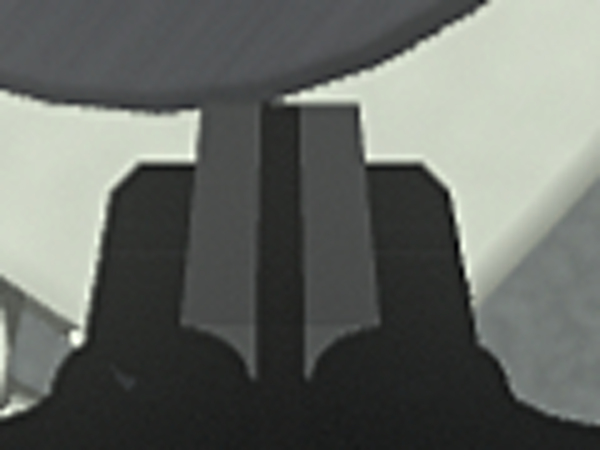

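```bash
sed -i 's/^AX=.*/AX=np.array([523.2,-23.6])/' h.py
cat >> h.py <<'E'
def sweep(b,p0,p1,z,step=.2,d=17,speed=30,lim=6,flim=None,base=None,r=29):
    n=int(np.ceil(abs(p1-p0)/step)); last=p0
    for p in np.linspace(p0,p1,n+1)[1:]:
        hit=b.move_straight(pos(p,z,r,d),ori(p),speed=speed,force_limit=lim)
        F=[]
        for _ in range(2 if flim is None else 6):
            F.append(b.get_state()['wrist_force']); b.pause(.02)
        F=np.mean(F,0); 
        if base is not None: F=F-base
        ft=F[:2]@np.array([-np.sin(p),np.cos(p)])  # reaction ccw
        fr=F[:2]@np.array([np.cos(p),np.sin(p)])
        print(f"{p:.2f} hit={hit} ft={ft:.2f} fr={fr:.2f} fz={F[2]:.2f}")
        last=p
        if hit or (flim and ft>flim): break
    return last
E
python3 - <<'E'
import bench as b
from bench import *
from h import *
phi=-1.08
move_straight(pos(phi,300,d=24),ori(phi),speed=100)
print(move_straight(pos(phi,178,d=24),speed=100,force_limit=5))
move_straight(pos(phi,178,d=20),speed=40,force_limit=5)
cv2.imwrite("pics/w2.png",camera("wrist")[:,:,::-1])
sweep(b,phi+.1,-3.9,178)
print(get_state()['clock'])
cv2.imwrite("pics/w3.png",camera("wrist")[:,:,::-1])
E
```

```text
False
-1.17 hit=False ft=0.86 fr=-0.42 fz=0.37
-1.37 hit=False ft=0.78 fr=-0.41 fz=0.26
-1.56 hit=False ft=-0.00 fr=-0.54 fz=-0.58
-1.76 hit=False ft=0.48 fr=0.48 fz=-0.22
-1.95 hit=False ft=0.18 fr=-0.37 fz=-0.10
-2.15 hit=False ft=0.18 fr=0.29 fz=-0.74
-2.34 hit=False ft=0.64 fr=-0.68 fz=-0.10
-2.54 hit=False ft=0.56 fr=0.73 fz=-0.28
-2.73 hit=False ft=0.31 fr=0.67 fz=-0.14
-2.93 hit=False ft=0.57 fr=0.23 fz=-0.07
-3.12 hit=False ft=1.30 fr=-0.25 fz=0.14
-3.32 hit=False ft=1.58 fr=-0.15 fz=-0.34
-3.51 hit=False ft=0.81 fr=0.11 fz=-0.34
-3.71 hit=False ft=0.93 fr=0.28 fz=0.40
-3.90 hit=False ft=0.21 fr=0.40 fz=-0.38
12.6917
```

View pics/w2.png

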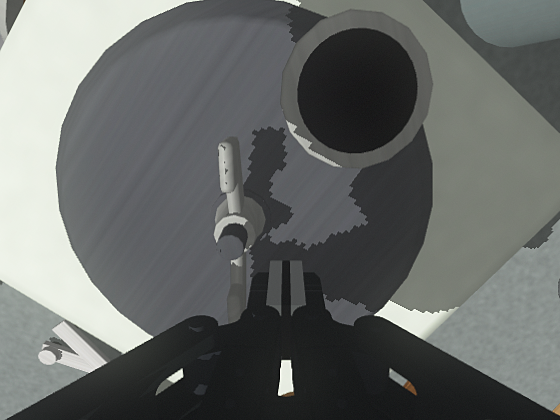

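View pics/w3.png

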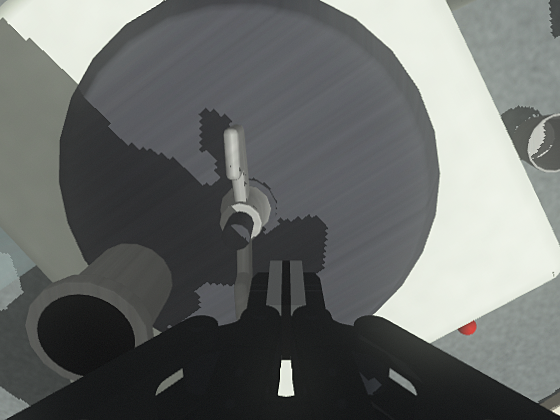

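Run:
```python
import bench as b
from bench import *
from h import *
phi=-3.9
move_straight(pos(phi,178,d=23),ori(phi),speed=40)
move_straight(pos(phi,265,d=23),speed=120)
phi=-.74
movep(pos(phi,280,d=26),ori(phi)); pause(.2)
c=calibration("wrist"); np.save('pics/w4c.npy',c,allow_pickle=True)
cv2.imwrite("pics/w4.png",camera("wrist")[:,:,::-1])
F=[]
for i in range(8): F.append(get_state()['wrist_force']); pause(.02)
print(np.mean(F,0),get_state()['clock'])
```

```text
[ 0.28074892 -0.0460737  -0.41882917] 16.9667
```

View pics/w4.png

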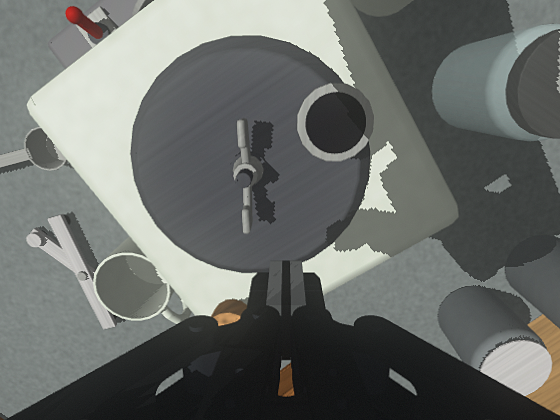

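Run:
```python
from h import *
c=np.load('pics/w4c.npy',allow_pickle=True).item()
P={n:onplane(c,u,v,z) for n,(u,v,z) in dict(stud=(244,179,206),w1=(241,121,203.5),w2=(247.5,233,203.5),stack=(336,122,212)).items()}
for n in P: print(n,P[n].round(1))
d=P['stack']-P['stud'];print(np.hypot(*d[:2]),np.arctan2(d[1],d[0])-np.pi/2)
d=P['w2']-P['w1'];print(np.hypot(*d[:2]),np.arctan2(d[1],d[0]),(P['w1']+P['w2'])/2)
```

```text
stud [524.3 -23.5 206. ]
w1 [498.5  -1.2 203.5]
w2 [551.4 -47.2 203.5]
stack [535.1  39.1 212. ]
63.48137266046897 -0.17098581467736662
70.12907965085583 -0.7162649142408285 [524.96440044 -24.1925533  203.5       ]
```

Run:
```python
import bench as b
from bench import *
from h import *
phi=-.716
move_straight(pos(phi,280,d=25),ori(phi),speed=100)
if move_straight(pos(phi,176,d=25),speed=100,force_limit=5): print('HIT'); raise SystemExit
base=np.mean([(get_state()['wrist_force'],pause(.02))[0] for _ in range(8)],0); print(base)
move_straight(pos(phi,176,d=20),speed=40,force_limit=5)
sweep(b,phi+.1,-3.1,176,base=base)
sweep(b,-3.1,-3.46,176,step=.03,speed=10,lim=5,flim=2.6,base=base)
print(get_state()['clock'])
cv2.imwrite("pics/w5.png",camera("wrist")[:,:,::-1])
```

```text
[0.04337077 0.09894468 0.09310887]
-0.81 hit=False ft=0.26 fr=0.69 fz=-0.05
-1.00 hit=False ft=0.57 fr=0.34 fz=-0.22
-1.19 hit=False ft=-0.39 fr=-0.55 fz=-0.13
-1.38 hit=False ft=-0.02 fr=-0.21 fz=0.03
-1.57 hit=False ft=0.55 fr=-0.43 fz=-0.16
-1.76 hit=False ft=0.30 fr=0.16 fz=0.11
-1.95 hit=False ft=1.12 fr=-0.40 fz=-1.22
-2.14 hit=False ft=0.83 fr=0.33 fz=-0.45
-2.34 hit=False ft=0.53 fr=0.67 fz=-0.99
-2.53 hit=False ft=0.61 fr=0.09 fz=-0.66
-2.72 hit=False ft=0.94 fr=0.45 fz=-0.45
-2.91 hit=False ft=0.74 fr=0.01 fz=-0.27
-3.10 hit=False ft=0.63 fr=0.83 fz=-0.54
-3.13 hit=False ft=0.78 fr=0.01 fz=-0.26
-3.16 hit=False ft=1.13 fr=-0.22 fz=-0.56
-3.19 hit=False ft=0.57 fr=-0.46 fz=-0.35
-3.22 hit=False ft=0.93 fr=-0.25 fz=-0.73
-3.25 hit=False ft=1.12 fr=-0.50 fz=-0.39
-3.28 hit=False ft=1.21 fr=-0.15 fz=-0.10
-3.31 hit=False ft=0.59 fr=-0.17 fz=-0.35
-3.34 hit=False ft=2.00 fr=-0.51 fz=-0.07
-3.37 hit=False ft=2.50 fr=-0.84 fz=-0.66
-3.40 hit=False ft=3.65 fr=-1.83 fz=-0.37
27.5
```

View pics/w5.png

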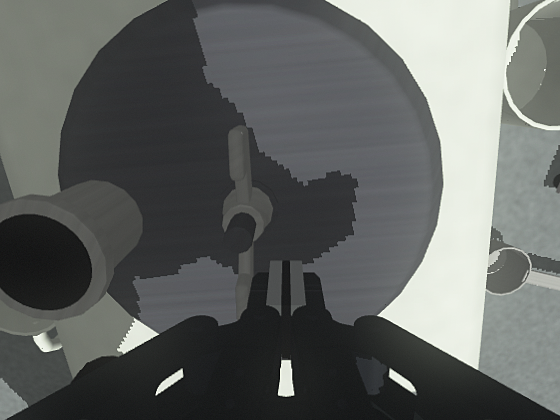

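Run:
```python
import bench as b
from bench import *
from h import *
phi=-3.40
move_straight(pos(phi,176,d=24),ori(phi),speed=30)
move_straight(pos(phi,280,d=24),speed=120); pause(.2)
np.save('pics/w6c.npy',calibration("wrist"),allow_pickle=True)
cv2.imwrite("pics/w6.png",camera("wrist")[:,:,::-1])
goto_joints([-1.315,0.3,1.63,0,1.2,-0.019]); pause(.3)
im=camera("top")[:,:,::-1]; cv2.imwrite("pics/top6.png",im)
cv2.imwrite('pics/top6c.png',cv2.resize(im[130:310,210:390],None,fx=3.3,fy=3.3,interpolation=cv2.INTER_CUBIC))
st=get_state();print(st['clock'],st['eef_pos'],st['wrist_force'])
```

```text
31.7917 [ 162.77275816 -574.06544686  306.34569307] [-0.06182841 -0.24436811 -0.08276131]
```

View pics/w6.png

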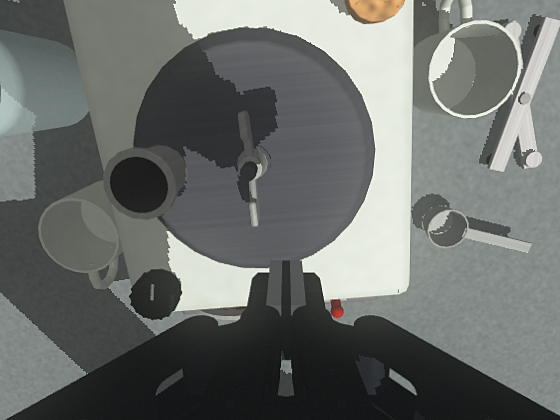

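View pics/top6c.png

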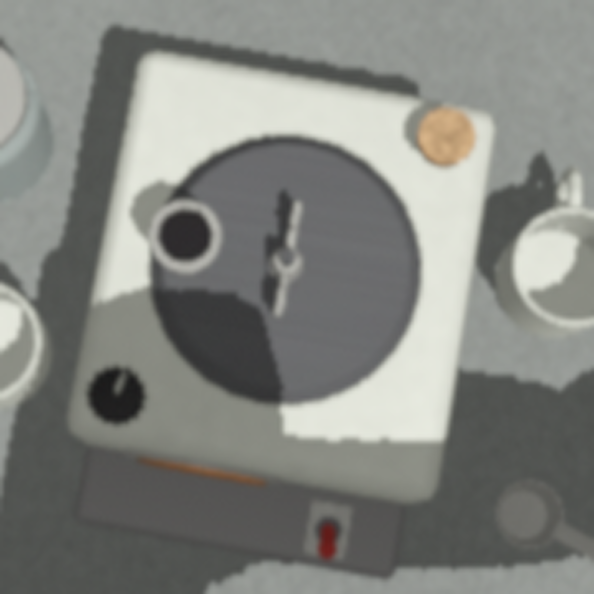

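Run:
```python
from bench import calibration
from h import *
c=np.load('pics/w6c.npy',allow_pickle=True).item(); t=calibration("top")
a=lambda p,q:(np.arctan2(*(p-q)[1::-1]),np.hypot(*(p-q)[:2]))
print('wrist wing',a(onplane(c,242,112,202.5),onplane(c,254.5,226,202.5)))
T=lambda u,v:(210+(u+.5)/3.3-.5,130+(v+.5)/3.3-.5)
print('top wing',a(onplane(t,*T(297,202),202.5),onplane(t,*T(278,314),202.5)))
print('edges L,R',a(onplane(t,*T(127,90),150),onplane(t,*T(78,395),150))[0],a(onplane(t,*T(490,150),150),onplane(t,*T(445,440),150))[0])
o=cv2.imread('pics/top0.png').astype(int);n=cv2.imread('pics/top6.png').astype(int)
for nm,(x,y) in dict(toggle=(309,292),cork=(345,171),mugb=(382,212),scoop=(370,286),triv=(413,235),muga=(204,234),jar=(200,160),knob=(245,249)).items():
    print(nm,abs(o-n)[y-12:y+12,x-12:x+12].mean().round(1))
```

```text
wrist wing (np.float64(-0.1803024419963113), np.float64(70.74126423321901))
top wing (np.float64(-0.1605408273140848), np.float64(70.44486133079866))
edges L,R -0.1340317584584711 -0.16427561335075203
toggle 4.0
cork 0.2
mugb 0.2
scoop 0.3
triv 20.9
muga 0.2
jar 0.2
knob 44.3
```

```bash
python3 -c "
from bench import *
job_done(); print(get_state()['clock'])"
```

```text
the job is handed in; nothing more can be done
the job is handed in; nothing more can be done
```

The wing nut is snug and the job is handed in. I closed the gripper and used it as a single fingertip, pushing the wings clockwise in two strokes of about 2.8 and 2.6 rad. I then backed off, lifted clear and took the hand away. The robot's clock read about 32 s, against the 56 s limit.

**Stop reached:** the push force stayed around 1 N or less for most of the turning, peaking at 1.6 N. It then climbed to about 3.7 N within 0.1 rad of the angle where I expected the stop.

**Wings after release:** they lie at -0.18 rad in the wrist camera picture and -0.16 rad in the top camera picture. The roaster's x axis is at about -0.17 rad, measured at -0.13 to -0.22 depending on the feature used. So the wings are in line front to back, within what I can measure.

**Other objects:** comparing before and after pictures, the cork, mugs, jar, scoop and toggle look unchanged. The picture did change around the knob and the trivet. The arm's shadow moved across the knob, and its mark looks to be in the same place. I put the trivet's change down to the shadow too, but did not check it separately; the arm never went near it at counter height.

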